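Present a shaft collar to the hex key

ROBOT

A 6-joint arm with a two-finger parallel gripper is mounted at the origin on a cart in front of the work surface, level with it; the furniture and walls round the work are solid. World frame = base frame: x ahead of the robot, y to its left, z up, the work surface at z = 0. Lengths are in m, angles in degrees, forces in N, time in s.
With the tool pointing down it reaches from about 0.35 to 0.875 m from the base axis. Payload 4.2 kg.
Tool frame: the origin (TCP) lies on the centre line of the jaws, within the pads' length; the fingertips stand 19 mm ahead of it and the grasp point (between the pads) is the TCP; z points along the fingers, y is the line along which they close (so a half turn about z gives the same grasp; the last joint's range is limited). The gripper opens to 87 mm and grips with 3 to 60 N. Pads are 19 mm wide; open, the fingers measure 117 mm over their backs; the gripper's body (75 mm by 190 mm) begins 51 mm behind the grasp point.
Start: joints at [14.817, 22.042, 0.453, 0, -68.411, -14.817], TCP at [0.625, 0, 0.242] pointing down, gripper open.
Joint ranges: [-179.83, 179.83], [-69.29, 118.12], [-61.27, 80.66], [-181.25, 117.63], [-171.15, -9.14], [-177.46, 177.46]. Speed limits (degrees/s): [159.86, 159.86, 180, 180, 180, 180].

INTERFACE

Orientations are given as a 3x3 rotation matrix whose columns are the frame's x, y, z axes.
In Python, from station import sense, capture, finish_job, search_frame, masks_of gives the robot as it stands.
- The arm moves only by the tool drive_tool, never from a script. Its argument "rows" is a list of rows, each a list of 7 numbers: the opening in per cent of the stroke, from 0 (shut) to 100 (fully open), then the shift along the world's x, y, z in mm, then the turn, a rotation vector about the world's x, y, z in rad. In form: [[fingers, dx, dy, dz, wx, wy, wz], ...]. A call has 1 to 5 rows; each row shifts and turns the commanded pose from where the row before left it; what a row does not reach is not made up. A row lasts 1/12 s, in which the tool goes at most 41.7 mm and 7.16 degrees, less where a joint would pass 70% of its speed; a pose out of reach is approached as far as the arm can. A call is refused whole if a number of a shift passes 41.7 or a number of a turn 0.125, either way. A call with a gripper value outside its range is refused whole. The fingers move at their own pace and stop on an object; the grip force is fixed at half the most. Time passes only in rows, so rows that do not move let the fingers close. It gives the time, the measured TCP pose, the force, the opening and the grip force at its end, in the units of the state.
- sense(): the state, without advancing time (a new reading comes with each control period).
- capture(name): name is "scene" or "side" or "wrist"; returns a dict with "frame" (420x560x3 uint8, red, green, blue), "z_map" (420x560 float32, m along the optical axis (not along the pixel's ray), 0 where there is no reading), "fx", "fy", "cx", "cy" (pixels), "distortion" ([k1, k2, p1, p2, k3] as OpenCV has them; the pictures are not rectified), "R" (3x3) and "t" (3): a world point X has camera coordinates R X + t; the wrist camera has in their place "T_tool_cam" (4x4, takes a point from camera to tool coordinates, whose origin is the TCP and whose axes are the flange's). Camera axes: x right, y down, z forward; pixel columns grow to the right and rows downward; lengths in m; the calibration is good to about 2 mm. A picture is of the moment at which its call begins: read the wrist's pose just before it.
- finish_job(): hands the job in; it is judged then, once.
Trained networks look in a picture, given as the dict that the camera call returned (one of the last four; its "shot" number tells which), for a name from the list of things; names that differ only in an ending like _2 or _b are one class to them, and where a whole thing is asked for, a point or a joint stands for the part that bears it (a point fixed in the world has none). Each returns a list of dicts, best first, with "p" (0 to 1); they miss things now and then, are a little off and sometimes report something else, mostly with a low value. They report only what shows in the picture. A call takes as long as a camera call.
- search_frame(label, picture): "xy" ([column, row] in pixels, amid what is visible of it).
- masks_of(label, picture): "region" (420x560 bool, what is visible of it) and "xy" ([column, row] in pixels, amid what is visible of it).
The state is a dict: "time_s": time; "joints": joint angles; "joint_velocities": joint speeds; "effort": joint torques, N m; "tcp_pos": TCP position; "ee_rot": TCP orientation; "wrist_force": force on the tool from outside, world axes, zero at the start; "moment": the same for the moment, N m; "gripper_width": opening from 0.0 (shut) to 1.0 (fully open); "gripper_force": force on a finger pad.
Only numpy, scipy, OpenCV 4.12 (cv2) and the standard library are available. Lean on these libraries where they do the work, as an engineer would, in place of code of your own. Each camera call takes 0.05 s, during which the arm holds its last target. There are 200 camera calls.

TASK

A collar has to be fixed to the upright output shaft of the small blue gearbox, with its set screw bearing on the flat of the shaft. First take the shaft between the fingers, feel for its flat and turn the shaft until the flat squarely faces the tip of the hex key in the guide post; then pick up the loose steel collar and slide it down over the shaft until its set screw points straight at the key tip, level and in line with it, clear of the bearing below. Finish while still holding the collar there in the gripper, steady and without letting go, and leave the small dark grey casting, the white terminal strip and the standing bolts where they are.

Things in the scene. Friction and masses are not known exactly. Their poses are not given: they have to be found in the camera images.
- gearbox: Fixed gearbox, its place and yaw vary. Origin on the bench under the shaft axis, z up. 84 mm square aluminium top plate at z = 50 mm, bearing boss (34 mm wide) to z = 55 mm. On its -x side a guide post (16x22 mm, centre x = -62 mm, top z = 92 mm) holds a hex key along x at z = 85 mm, red knob out to x = -102 mm. Black motor stub to x = 73 mm, below z = 45 mm. Base plate x -96..50, y +-45 mm.
- shaft (a joint): Angle of the shaft, anticlockwise from above; 0: the flat squarely faces the key tip (gearbox -x). Starts 0.5 to 1.4; range +-2.9; stays where left (friction 0.08 N m). Steel, 20 mm diameter, from the boss to z = 121 mm; from z = 70 mm up it has one flat, 6 mm from the axis: 16 mm measured square to the flat, 20 mm round or along it. Top edge chamfered 2 mm.
- shaft_end (a point): Centre of the shaft's top end face, on the axis, z = 121 mm. Axes turn with the shaft: -x is the outward normal of the flat (a darker face); z up. A yellow stripe on the end face runs from the middle toward the flat.
- key_tip (a point): Tip of the hex key, 36 mm from the shaft axis, at z = 85 mm. Axes as the gearbox: +x points from the tip straight at the shaft axis, z up.
- collar_center (a point): Centre of the loose steel collar (half-way up, on its axis): 42 mm outside diameter, 24 mm bore, 18 mm thick, about 0.1 kg, lying flat on the bench right way up. Its -x axis points to the set screw, z up. A red stripe on the upper face marks the side of the screw.
- set_screw (a point): Outer end of the collar's set screw (brass ring with a dark socket), on the rim 21 mm from the collar's axis along its -x, half-way up its thickness. Axes as the collar.
- cast_foot: Bystander: small dark grey casting, 38x45 mm, 50 mm high. Origin at the centre of its underside.
- terminal_strip: Bystander: small white plastic terminal strip with three round towers, 12x30x20 mm, standing on its base. Origin at the centre of its underside.
- bolt: Bystander: steel bolt standing on its head, 16x19 mm, 36 mm high. Origin at the centre of its underside.

How it is judged (in metres and radians):
On the way, in this order (a step that is already met when the one before it is completed fails the run):
1. the fingers on the shaft have turned it until the flat faces the key, before the collar goes on (value of joint shaft between -0.14 and 0.14 rad and contact force between the fingers and gearbox above 1 N and horizontal distance between collar_center and shaft_end above 0.05 m), for 0.2 s.
2. the collar is over the shaft, below its top end (horizontal distance between collar_center and shaft_end below 0.005 m and height (world z) of collar_center below 0.112 m), for 0.1 s.
At the end, for the whole second after the job is handed in: Flat within 0.14 rad of facing the key; collar round the shaft (within 5 mm of its axis, tilt under 0.15 rad), set screw on the key's side and within 5 mm of the key's line sideways and in height, so clear of the bearing; still, and gripped with over 2 N (value of joint shaft between -0.14 and 0.14 rad and horizontal distance between collar_center and shaft_end below 0.005 m and x of set_screw in the frame of key_tip below 0.022 m and y of set_screw in the frame of key_tip between -0.005 and 0.005 m and z of set_screw in the frame of key_tip between -0.005 and 0.005 m and angle between collar_center's own z axis and vertical below 0.15 rad and linear speed of collar below 0.01 m/s and contact force between the fingers and collar above 2 N); the arm keeps its last pose, push and grip.
It fails at once if the grey casting was disturbed (distance of cast_foot from where it was at the start of the episode above 0.03 m).
It fails at once if the white terminal strip was disturbed (distance of terminal_strip from where it was at the start of the episode above 0.03 m).
It fails at once if the standing bolt was disturbed (distance of bolt from where it was at the start of the episode above 0.03 m).
It also fails if it takes over 48 s, if anything falls off the work surface, if the arm or the gripper's body presses on something with over 40 N, if the wrist force passes 120 N, or if a joint passes its speed limit or range.

## Working session

There is one attempt and no reset: what is moved stays moved. The work goes in short steps, Python scripts to look and compute and a tool call to move; the robot and the scene stay as the last step left them, time stands still between calls to the robot, and variables do not carry over. Pictures are saved under pics/ and viewed, at most 10 in all, crops included, and the job is handed in when it is done.

Besides the shell and the picture viewer there is one more tool, called after ">>>" as name([rows], argument=value, ...), one row to a line, values as JSON. drive_tool: Moves the arm, as the interface text tells. Its arguments: {"type":"object","properties":{"rows":{"type":"array"}},"required":["rows"]}

```bash
mkdir -p pics; ls
cat > h.py <<'E'
import numpy as np, cv2
from station import *
def und(P,xy):
    K=np.array([[P["fx"],0,P["cx"]],[0,P["fy"],P["cy"]],[0,0,1]]);
    return cv2.undistortPoints(np.array(xy,float).reshape(-1,1,2),K,np.array(P["distortion"],float)).reshape(-1,2)
def ext(P,s=None):
    if "R" in P: R=np.array(P["R"]);t=np.array(P["t"]);return R.T,-R.T@t
    T=np.array(P["T_tool_cam"]);R=np.array(s["ee_rot"]);p=np.array(s["tcp_pos"])
    return R@T[:3,:3],R@T[:3,3]+p
def world(P,xy,z,s=None):  # z = depth values
    n=und(P,xy);c=np.c_[n,np.ones(len(n))]*np.asarray(z).reshape(-1,1)
    R,o=ext(P,s);return c@R.T+o
def onplane(P,xy,h,s=None):
    n=und(P,xy);d=np.c_[n,np.ones(len(n))];R,o=ext(P,s);d=d@R.T
    return o+d*((h-o[2])/d[:,2])[:,None]
def cloud(P,m,s=None):
    v,u=np.nonzero(m&(P["z_map"]>0));return world(P,np.c_[u,v],P["z_map"][v,u],s),np.c_[u,v]
def save(P,n): cv2.imwrite("pics/"+n,P["frame"][:,:,::-1])
E
python3 - <<'E'
from h import *
a=[]
for c in ["scene","side"]:
    P=capture(c);save(P,c+"0.png");a.append(P["frame"])
    for l in ["gearbox","shaft","shaft_end","key_tip","collar_center","set_screw","cast_foot","terminal_strip","bolt"]:
        for r in masks_of(l,P)[:3]:
            if r["p"]<.3: continue
            w,_=cloud(P,r["region"])
            if len(w): print(c,l,round(r["p"],2),np.round(r["xy"]),len(w),np.round(np.median(w,0),3),np.round(w.min(0),3),np.round(w.max(0),3))
s=sense();print(s["tcp_pos"],s["time_s"])
E
```

```text
pics
scene gearbox 0.58 [250. 238.] 2280 [0.529 0.051 0.038] [ 0.462 -0.032 -0.001] [0.692 0.089 0.123]
scene shaft 0.62 [249. 215.] 248 [0.563 0.045 0.085] [ 0.555 -0.025 -0.   ] [0.698 0.054 0.123]
scene shaft_end 0.73 [249. 209.] 224 [0.562 0.046 0.09 ] [ 0.555 -0.004  0.012] [0.706 0.053 0.123]
scene collar_center 0.84 [176. 291.] 322 [0.475 0.254 0.013] [ 0.458  0.233 -0.004] [0.503 0.275 0.02 ]
scene set_screw 0.64 [176. 286.] 354 [0.478 0.254 0.013] [ 0.458  0.226 -0.004] [0.526 0.275 0.02 ]
scene cast_foot 0.43 [252. 237.] 2192 [0.529 0.051 0.038] [ 0.462 -0.018 -0.001] [0.682 0.088 0.123]
scene terminal_strip 0.49 [284. 288.] 138 [0.378 0.057 0.01 ] [ 0.365  0.04  -0.002] [0.404 0.07  0.022]
scene bolt 0.52 [175. 232.] 82 [0.665 0.196 0.015] [ 0.587  0.18  -0.001] [0.713 0.216 0.054]
side gearbox 0.98 [267. 244.] 2009 [0.543 0.053 0.036] [ 0.465 -0.189 -0.   ] [0.703 0.091 0.124]
side shaft 0.57 [261. 221.] 165 [0.565 0.049 0.09 ] [0.557 0.039 0.059] [0.576 0.055 0.123]
side shaft_end 0.58 [264. 221.] 167 [0.565 0.049 0.092] [0.557 0.039 0.059] [0.576 0.055 0.123]
side key_tip 0.76 [262. 242.] 1950 [0.541 0.054 0.039] [ 0.465 -0.148  0.   ] [0.678 0.089 0.124]
side collar_center 0.66 [251. 297.] 308 [0.479 0.259 0.014] [ 0.46   0.206 -0.002] [0.514 0.275 0.019]
side set_screw 0.69 [249. 300.] 297 [0.479 0.261 0.014] [0.46  0.233 0.   ] [0.5   0.275 0.019]
side cast_foot 0.6 [334. 219.] 239 [ 0.438 -0.197  0.032] [ 0.425 -0.345  0.002] [ 0.475 -0.188  0.053]
side bolt 0.56 [193. 264.] 82 [0.666 0.199 0.013] [ 0.658  0.141 -0.002] [0.705 0.206 0.037]
side bolt 0.53 [250. 296.] 303 [0.48  0.261 0.014] [ 0.46   0.233 -0.002] [0.501 0.275 0.019]
[6.24986732e-01 4.24886413e-05 2.41575665e-01] 1.0
```

Run:
```python
import cv2,numpy as np
a=cv2.imread("pics/scene0.png")[150:350,130:350];b=cv2.imread("pics/side0.png")[150:350,150:370]
cv2.imwrite("pics/c1.png",np.hstack([cv2.resize(x,(400,364),interpolation=cv2.INTER_CUBIC) for x in (a,b)]))
```

```text
(no output)
```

View pics/c1.png

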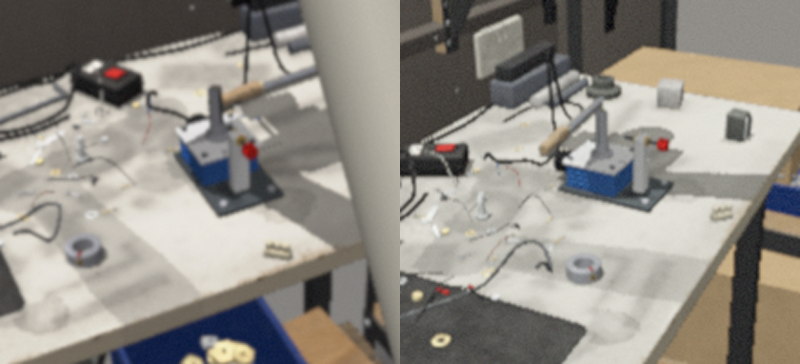

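The left view (scene) shows the gearbox at about crop (215,140) with the post and red knob toward the robot, and the collar at (85,250). The strip is in front and the casting is far right. Next I'll take a wrist look and a fit of red knob and yaw.

Run:
```python
from h import *
for c in ["scene","side","wrist"]:
    s=sense();P=capture(c);f=P["frame"].astype(int)
    if c=="wrist": save(P,"w0.png");print(np.round(P["T_tool_cam"],3),P["fx"],P["fy"])
    red=(f[:,:,0]>130)&(f[:,:,1]<60)&(f[:,:,2]<60)
    w,uv=cloud(P,red,s)
    k=(w[:,2]>.06)&(w[:,2]<.11);print(c,"red",k.sum(),np.round(np.median(w[k],0),4) if k.any() else 0)
    w,uv=cloud(P,np.ones(red.shape,bool),s)
    k=(abs(w[:,0]-.54)<.13)&(abs(w[:,1]-.05)<.13)
    for lo,hi in [(.046,.054),(.088,.096),(.116,.126)]:
        q=w[k&(w[:,2]>lo)&(w[:,2]<hi)]
        if len(q)>3: print(lo,len(q),np.round(np.median(q,0),4),np.round(q.min(0),3),np.round(q.max(0),3), cv2.minAreaRect((q[:,:2]*1000).astype(np.float32)))
    if c=="wrist":
        for l in ["shaft_end","key_tip","gearbox"]:
            for r in search_frame(l,P)[:2]: print(l,r["p"],np.round(r["xy"]))
```

```text
scene red 23 [0.469  0.0473 0.0911]
0.046 510 [0.5606 0.0574 0.0503] [0.496 0.    0.046] [0.611 0.085 0.054] ((553.3350830078125, 42.683109283447266), (84.3906478881836, 114.58120727539062), 89.38555145263672)
0.088 126 [0.5022 0.0442 0.0912] [0.465 0.032 0.088] [0.572 0.054 0.096] ((518.6154174804688, 43.47270584106445), (20.73916244506836, 106.71273803710938), 88.93353271484375)
0.116 40 [0.5669 0.0443 0.1197] [0.56  0.034 0.116] [0.581 0.052 0.123] ((568.3922119140625, 42.91876220703125), (16.186805725097656, 19.925920486450195), 33.83848190307617)
side red 25 [0.4698 0.0485 0.0884]
0.046 413 [0.5559 0.0557 0.0515] [ 0.497 -0.002  0.046] [0.636 0.086 0.054] ((566.6347045898438, 41.95957565307617), (138.7003631591797, 87.7210464477539), 0.9967539310455322)
0.088 99 [0.5039 0.0474 0.092 ] [0.466 0.031 0.088] [0.575 0.055 0.096] ((520.2552490234375, 44.109134674072266), (109.11027526855469, 23.0698299407959), 4.075254440307617)
0.116 31 [0.5666 0.0479 0.1213] [0.557 0.034 0.116] [0.577 0.053 0.123] ((568.2334594726562, 44.76436996459961), (13.863860130310059, 19.5675048828125), 48.820404052734375)
[[-0.001 -0.951 -0.308  0.085]
 [ 1.    -0.001 -0.001  0.   ]
 [ 0.    -0.308  0.951 -0.143]
 [ 0.     0.     0.     1.   ]] 303.7676459224441 303.7676459224441
wrist red 0 0
0.046 3763 [0.5741 0.0301 0.0502] [ 0.5   -0.001  0.046] [0.61  0.082 0.054] ((554.7775268554688, 40.50686264038086), (110.37955474853516, 83.24826049804688), 0.10467816144227982)
0.088 602 [0.5034 0.0396 0.0918] [0.466 0.03  0.088] [0.578 0.051 0.096] ((521.82080078125, 40.343170166015625), (20.81464195251465, 112.08181762695312), 88.03219604492188)
0.116 294 [0.5692 0.0408 0.1208] [0.558 0.031 0.116] [0.577 0.052 0.123] ((568.7714233398438, 42.83355712890625), (16.231985092163086, 21.066856384277344), 49.249210357666016)
shaft_end 0.56 [333. 239.]
key_tip 0.67 [334. 217.]
gearbox 0.71 [333. 219.]
```

View pics/w0.png

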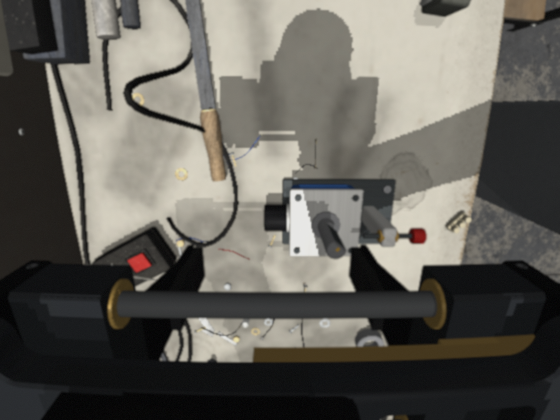

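The wrist view shows the shaft top near (335,245), the key/post to the right (robot -x) ending in the red knob at (418,236). Yaw is about 0 and the flat looks to be near 49°. I'll move over the shaft while turning the jaws about 49°.

>>> drive_tool([
  [100,-10,8,0,0,0,0.12],
  [100,-12,9,0,0,0,0.12],
  [100,-12,9,0,0,0,0.12],
  [100,-12,9,0,0,0,0.12],
  [100,-11,8,0,0,0,0.12],
])

```text
time_s: 1.72
tcp_pos: [0.5673, 0.0434, 0.2416]
ee_rot: [[0.57, -0.822, -0.0], [-0.822, -0.57, 0.0], [-0.0, -0.0, -1.0]]
wrist_force: [-0.0, -0.3, 0.1]
gripper_width: 1.0
gripper_force: 0.0
```

>>> drive_tool([
  [100,0,0,-15,0,0,0.12],
  [100,0,0,-15,0,0,0.12],
  [100,0,0,0,0,0,0],
  [100,0,0,0,0,0,0],
])

```text
time_s: 2.05
tcp_pos: [0.5677, 0.0429, 0.2112]
ee_rot: [[0.743, -0.67, -0.001], [-0.67, -0.743, -0.001], [-0.001, 0.002, -1.0]]
wrist_force: [0.0, 0.0, -0.1]
gripper_width: 1.0
gripper_force: 0.0
```

```bash
cat > look.py <<'E'
from h import *
s=sense();P=capture("wrist");import sys;save(P,sys.argv[1])
R=np.array(s["ee_rot"]);print(s["time_s"],np.round(s["tcp_pos"],4),"jaw yaw",np.degrees(np.arctan2(R[1,1],R[0,1])))
w,uv=cloud(P,np.ones((420,560),bool),s)
k=(abs(w[:,0]-.54)<.12)&(abs(w[:,1]-.05)<.07)
for lo,hi in [(.047,.0525),(.089,.095),(.118,.125)]:
    q=w[k&(w[:,2]>lo)&(w[:,2]<hi)]
    if len(q)>3: print(lo,len(q),np.round(np.median(q,0),4), cv2.minAreaRect((q[:,:2]*1000).astype(np.float32)))
f=P["frame"].astype(int)
q=k&(w[:,2]>.112) if False else None
top=np.zeros((420,560),bool);m=k&(w[:,2]>.112)&(w[:,2]<.128);top[uv[m][:,1],uv[m][:,0]]=1
yel=top&(f[:,:,0]-f[:,:,2]>50)&(f[:,:,1]-f[:,:,2]>30)
v,u=np.nonzero(yel);print("yellow",len(u))
if len(u)>3:
    y=onplane(P,np.c_[u,v],.121,s)[:,:2];c=y.mean(0);e=np.linalg.svd(y-c)[2][0];print(np.round(c,4),np.degrees(np.arctan2(e[1],e[0])),np.ptp(y@e))
red=(f[:,:,0]>120)&(f[:,:,1]<70)&(f[:,:,2]<70)
m=red[uv[:,1],uv[:,0]]&k&(w[:,2]>.06);print("red",m.sum(),np.round(np.median(w[m],0),4) if m.any() else 0)
v,u=np.nonzero(top);print("top px",len(u),u.min() if len(u) else 0,u.max() if len(u) else 0,v.min() if len(u) else 0,v.max() if len(u) else 0)
E
python3 look.py w1.png
```

```text
2.05 [0.5677 0.0429 0.2112] jaw yaw -132.03690845552347
0.047 5006 [0.5749 0.0342 0.05  ] ((555.4053955078125, 41.25761795043945), (84.06330871582031, 108.93395233154297), 89.68798065185547)
0.089 603 [0.5031 0.0405 0.0919] ((521.9896240234375, 41.43688201904297), (111.26551055908203, 21.726606369018555), 0.9438162446022034)
0.118 375 [0.5695 0.0416 0.1209] ((569.0455932617188, 42.218162536621094), (15.603288650512695, 19.113845825195312), 49.20881652832031)
yellow 18
[0.5662 0.0398] -132.63701777463612 0.0032842486182206865
red 24 [0.4734 0.0398 0.0937]
top px 421 266 285 204 229
```

View pics/w1.png

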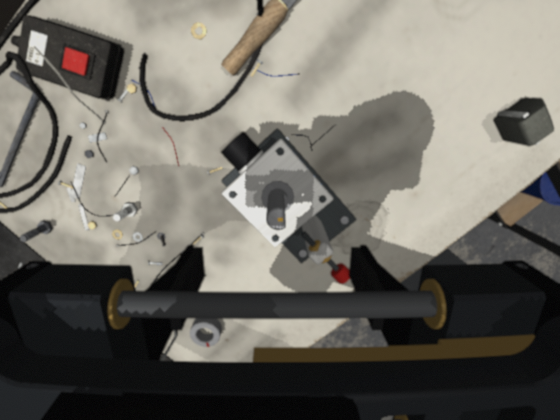

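The wrist view shows the shaft top around (277,215) with the yellow stripe toward the post (image lower right). The flat normal is at about -132°, so the jaws are already square to it. Descending to grip now, with the tips above the post top.

>>> drive_tool([
  [100,1,-1,-33,0,0,0],
  [100,0,0,-33,0,0,0],
  [60,0,0,-27,0,0,0],
  [50,0,0,0,0,0,0],
  [40,0,0,0,0,0,0],
])

```text
time_s: 2.52
tcp_pos: [0.5693, 0.0418, 0.1186]
ee_rot: [[0.744, -0.668, -0.001], [-0.668, -0.744, -0.001], [-0.0, 0.002, -1.0]]
wrist_force: [1.0, 0.3, 0.8]
gripper_width: 0.853
gripper_force: 0.0
```

>>> drive_tool([
  [0,0,0,0,0,0,0],
  [0,0,0,0,0,0,0],
  [0,0,0,0,0,0,0],
  [0,0,0,0,0,0,0],
  [0,0,0,0,0,0,0],
])

```text
time_s: 2.93
tcp_pos: [0.5694, 0.0421, 0.1196]
ee_rot: [[0.745, -0.668, 0.002], [-0.668, -0.745, 0.001], [0.001, -0.002, -1.0]]
wrist_force: [-0.7, -0.1, 0.3]
gripper_width: 0.481
gripper_force: 0.0
```

>>> drive_tool([
  [0,0,0,0,0,0,0],
  [0,0,0,0,0,0,0],
  [0,0,0,0,0,0,0],
  [0,0,0,0,0,0,0],
  [0,0,0,0,0,0,0],
])

```text
time_s: 3.35
tcp_pos: [0.5693, 0.0424, 0.1186]
ee_rot: [[0.745, -0.667, 0.001], [-0.667, -0.745, 0.0], [0.0, -0.001, -1.0]]
wrist_force: [-0.2, 1.1, 0.1]
gripper_width: 0.177
gripper_force: 30.0
```

>>> drive_tool([
  [0,0,0,0,0,0,0],
  [0,0,0,0,0,0,0],
  [0,0,0,0,0,0,0],
])

```text
time_s: 3.6
tcp_pos: [0.5693, 0.0424, 0.1186]
ee_rot: [[0.745, -0.667, 0.001], [-0.667, -0.745, 0.0], [0.0, -0.001, -1.0]]
wrist_force: [1.3, 2.3, -0.2]
gripper_width: 0.177
gripper_force: 30.0
```

Opening 15.4 mm means the pads are on the flat. Turning the shaft clockwise by 48°.

>>> drive_tool([
  [0,0.1,-0.2,0,0,0,-0.119],
  [0,0.1,-0.2,0,0,0,-0.119],
  [0,0.1,-0.2,0,0,0,-0.119],
  [0,0.1,-0.2,0,0,0,-0.119],
  [0,0.1,-0.2,0,0,0,-0.119],
])

```text
time_s: 4.02
tcp_pos: [0.5698, 0.0414, 0.1186]
ee_rot: [[0.237, -0.971, 0.001], [-0.971, -0.237, 0.001], [-0.0, -0.001, -1.0]]
wrist_force: [1.1, 2.1, 0.7]
gripper_width: 0.173
gripper_force: 30.0
```

>>> drive_tool([
  [0,0.1,-0.2,0,0,0,-0.119],
  [0,0.1,-0.3,0,0,0,-0.119],
  [0,0,0,0,0,0,0],
  [0,0,0,0,0,0,0],
  [0,0,0,0,0,0,0],
])

```text
time_s: 4.43
tcp_pos: [0.5698, 0.041, 0.1186]
ee_rot: [[0.009, -1.0, 0.001], [-1.0, -0.009, 0.001], [-0.001, -0.001, -1.0]]
wrist_force: [0.2, 3.9, -0.7]
gripper_width: 0.172
gripper_force: 30.0
```

```bash
python3 look.py w2.png; python3 -c "
from station import sense;s=sense();print(s['moment'],s['wrist_force'],s['joints'])"
```

```text
4.4333 [0.5698 0.041  0.1186] jaw yaw -179.4728097297119
0.047 7556 [0.5665 0.0237 0.0501] ((554.7423706054688, 35.62716293334961), (73.54181671142578, 110.34941101074219), 89.51258087158203)
0.089 1356 [0.5015 0.0382 0.0919] ((521.5055541992188, 38.311058044433594), (18.266353607177734, 111.74854278564453), 87.85346984863281)
0.118 1052 [0.5689 0.0364 0.121 ] ((570.017333984375, 38.232391357421875), (35.0944709777832, 18.515024185180664), 0.6030036807060242)
yellow 35
[0.5659 0.0409] -177.48279117877073 0.0037367656654888615
red 353 [0.4733 0.0383 0.093 ]
top px 1526 241 312 254 290
[ 1.31369592 -0.08582648 -0.09562618] [1.3238796  5.1527363  0.25400352] [ 2.03390190e+01  2.35980318e+01 -1.65845208e+01 -3.32731468e-02
 -4.97770448e+01 -1.98162230e+01]
```

The shaft is turned and still squared (opening 15 mm). Releasing, rising and heading toward the collar.

>>> drive_tool([
  [0,0,0,0,0,0,0],
  [100,0,0,0,0,0,0],
  [100,0,0,0,0,0,0],
  [100,0,0,0,0,0,0],
  [100,0,0,0,0,0,0],
])

```text
time_s: 4.9
tcp_pos: [0.5692, 0.0398, 0.1184]
ee_rot: [[0.007, -1.0, -0.001], [-1.0, -0.007, -0.001], [0.001, 0.001, -1.0]]
wrist_force: [0.4, 0.1, -0.2]
gripper_width: 0.394
gripper_force: 0.0
```

>>> drive_tool([
  [100,0,0,0,0,0,0],
  [100,0,0,20,0,0,0],
  [100,0,0,35,0,0,0],
  [100,0,0,30,0,0,0],
  [100,0,0,0,0,0,0],
])

```text
time_s: 5.32
tcp_pos: [0.5733, 0.0408, 0.2106]
ee_rot: [[0.008, -1.0, 0.013], [-1.0, -0.008, 0.002], [-0.001, -0.013, -1.0]]
wrist_force: [0.9, -0.1, 0.7]
gripper_width: 0.78
gripper_force: 0.0
```

>>> drive_tool([
  [100,-10,24,0,0,0,0.11],
  [100,-10,27,0,0,0,0.12],
  [100,-12,27,0,0,0,0.12],
  [100,-12,27,0,0,0,0.12],
  [100,-12,27,0,0,0,0.12],
])

```text
time_s: 5.73
tcp_pos: [0.5129, 0.1733, 0.2034]
ee_rot: [[0.567, -0.824, -0.0], [-0.824, -0.567, -0.0], [0.0, 0.0, -1.0]]
wrist_force: [0.7, -0.4, 0.5]
gripper_width: 0.991
gripper_force: 0.0
```

>>> drive_tool([
  [100,-12,28,0,0,0,0.12],
  [100,-12,28,0,0,0,0.12],
  [100,-11,28,0,0,0,0],
  [100,0,0,0,0,0,0],
  [100,0,0,0,0,0,0],
])

```text
time_s: 6.15
tcp_pos: [0.478, 0.2576, 0.2034]
ee_rot: [[0.744, -0.668, -0.0], [-0.668, -0.744, -0.0], [0.0, 0.0, -1.0]]
wrist_force: [0.2, -0.1, 1.2]
gripper_width: 1.002
gripper_force: 0.0
```

```bash
cat > lookc.py <<'E'
from h import *
import sys
s=sense();P=capture("wrist");save(P,sys.argv[1])
R=np.array(s["ee_rot"]);print(s["time_s"],np.round(s["tcp_pos"],4),"jaw yaw",np.degrees(np.arctan2(R[1,1],R[0,1])))
h=float(sys.argv[2]) if len(sys.argv)>2 else .018
cx,cy=map(float,sys.argv[3:5]) if len(sys.argv)>4 else (.479,.256)
w,uv=cloud(P,np.ones((420,560),bool),s)
k=(np.hypot(w[:,0]-cx,w[:,1]-cy)<.035)&(abs(w[:,2]-h)<.004)
q=w[k];c,r=cv2.minEnclosingCircle((q[:,:2]*1000).astype(np.float32));print("top",k.sum(),np.median(q,0),c,r)
f=P["frame"].astype(int);p=f[uv[k][:,1],uv[k][:,0]];m=(p[:,0]-p[:,1]>50)&(p[:,0]-p[:,2]>50)
d=q[m][:,:2].mean(0)*1000-c;print("red",m.sum(),d,np.degrees(np.arctan2(d[1],d[0])),uv[k].mean(0))
for l in ["set_screw","collar_center"]:
    for r in search_frame(l,P)[:2]: print(l,r["p"],r["xy"])
E
python3 lookc.py w3.png
```

```text
6.15 [0.478  0.2576 0.2034] jaw yaw -131.88975355040048
top 764 [0.48289734 0.25186448 0.01794541] (482.1441955566406, 252.45700073242188) 21.074514389038086
red 14 [-14.38996744   8.77502791] 148.62508645014785 [277.16884817 185.0117801 ]
set_screw 0.8 [279.0, 191.0]
collar_center 0.69 [272.6, 193.7]
```

View pics/w3.png

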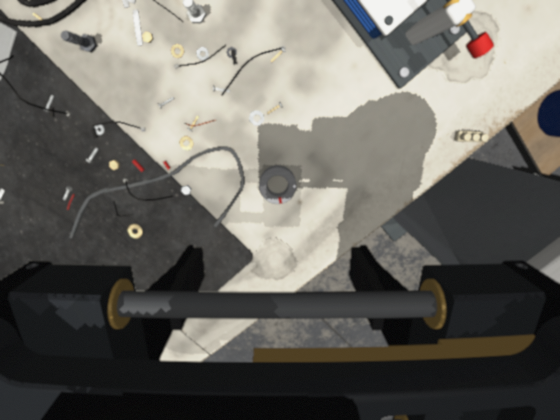

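The wrist view shows the collar at (277,183) with its red stripe below it at (280,200), so the screw points along about 148°. Centering, turning 10.5° and descending.

>>> drive_tool([
  [100,4,-5,-30,0,0,0.09],
  [100,0,0,-40,0,0,0.093],
  [100,0,0,-40,0,0,0],
  [100,0,0,-30,0,0,0],
  [100,0,0,-20,0,0,0],
])

```text
time_s: 6.72
tcp_pos: [0.4817, 0.2488, 0.0403]
ee_rot: [[0.851, -0.526, -0.004], [-0.526, -0.851, -0.003], [-0.002, 0.005, -1.0]]
wrist_force: [-0.1, -0.6, 0.5]
gripper_width: 0.999
gripper_force: 0.0
```

```bash
python3 lookc.py w4.png
```

```text
6.7167 [0.4817 0.2488 0.0403] jaw yaw -121.71965392267259
top 2441 [0.48369977 0.25104659 0.01789826] (482.1479797363281, 252.46592712402344) 21.59243392944336
red 19 [-13.8064901    8.14188415] 149.47154075002604 [270.60344121 258.11061041]
set_screw 0.56 [276.3, 266.1]
collar_center 0.78 [267.5, 263.4]
```

>>> drive_tool([
  [100,0,0,-9,0,0,0],
  [100,0,0,-8,0,0,0],
  [100,0,0,0,0,0,0],
])

```text
time_s: 7.12
tcp_pos: [0.4826, 0.2512, 0.0263]
ee_rot: [[0.852, -0.524, -0.0], [-0.524, -0.852, 0.0], [-0.0, 0.0, -1.0]]
wrist_force: [-0.2, 0.5, -0.0]
gripper_width: 1.0
gripper_force: 0.0
```

>>> drive_tool([
  [0,0,0,0,0,0,0],
  [0,0,0,0,0,0,0],
  [0,0,0,0,0,0,0],
  [0,0,0,0,0,0,0],
  [0,0,0,0,0,0,0],
])

```text
time_s: 7.53
tcp_pos: [0.4828, 0.2517, 0.0269]
ee_rot: [[0.852, -0.523, 0.001], [-0.523, -0.852, 0.001], [0.0, -0.001, -1.0]]
wrist_force: [0.3, 0.1, -0.2]
gripper_width: 0.708
gripper_force: 0.0
```

>>> drive_tool([
  [0,0,0,0,0,0,0],
  [0,0,0,0,0,0,0],
  [0,0,0,0,0,0,0],
  [0,0,0,0,0,0,0],
  [0,0,0,0,0,0,0],
])

```text
time_s: 7.95
tcp_pos: [0.4827, 0.2516, 0.0266]
ee_rot: [[0.852, -0.523, 0.0], [-0.523, -0.852, 0.0], [0.0, -0.0, -1.0]]
wrist_force: [-0.5, 0.7, 0.3]
gripper_width: 0.47
gripper_force: 30.0
```

Gripped at 41 mm but slightly shallow; regripping 4 mm deeper.

>>> drive_tool([
  [60,0,0,0,0,0,0],
  [60,0,0,0,0,0,0],
  [60,0,0,-4,0,0,0],
  [60,0,0,0,0,0,0],
  [0,0,0,0,0,0,0],
])

```text
time_s: 8.37
tcp_pos: [0.4824, 0.2513, 0.0221]
ee_rot: [[0.852, -0.523, -0.001], [-0.523, -0.852, -0.001], [-0.0, 0.001, -1.0]]
wrist_force: [-1.1, 0.3, 0.4]
gripper_width: 0.568
gripper_force: 0.0
```

>>> drive_tool([
  [0,0,0,0,0,0,0],
  [0,0,0,0,0,0,0],
  [0,0,0,0,0,0,0],
  [0,0,0,0,0,0,0],
  [0,0,0,0,0,0,0],
])

```text
time_s: 8.78
tcp_pos: [0.4826, 0.2515, 0.0225]
ee_rot: [[0.852, -0.523, -0.0], [-0.523, -0.852, -0.0], [-0.0, 0.0, -1.0]]
wrist_force: [0.6, -0.2, -0.6]
gripper_width: 0.476
gripper_force: 30.0
```

```bash
python3 lookc.py w5.png
```

```text
8.7833 [0.4826 0.2515 0.0225] jaw yaw -121.56421465729734
top 2544 [0.48928662 0.24516604 0.01783627] (491.4648132324219, 246.13589477539062) 28.97568130493164
red 0 [nan nan] nan [276.22484277 263.6033805 ]
set_screw 0.84 [273.7, 254.6]
collar_center 0.58 [272.9, 254.7]lookc.py:11: RuntimeWarning: Mean of empty slice.
  d=q[m][:,:2].mean(0)*1000-c;print("red",m.sum(),d,np.degrees(np.arctan2(d[1],d[0])),uv[k].mean(0))
  ret = um.true_divide(
```

>>> drive_tool([
  [0,0,0,20,0,0,0],
  [0,0,0,40,0,0,0],
  [0,0,0,41,0,0,0],
  [0,0,0,40,0,0,0],
  [0,0,0,10,0,0,0],
])

```text
time_s: 9.35
tcp_pos: [0.4856, 0.2535, 0.1807]
ee_rot: [[0.853, -0.522, 0.011], [-0.522, -0.853, 0.007], [0.005, -0.012, -1.0]]
wrist_force: [-0.4, 1.7, -1.3]
gripper_width: 0.471
gripper_force: 30.0
```

>>> drive_tool([
  [0,5,-20,0,0,0,0.11],
  [0,10,-25,0,0,0,0.11],
  [0,10,-25,0,0,0,0.11],
  [0,10,-25,0,0,0,0.11],
  [0,10,-25,0,0,0,0.11],
])

```text
time_s: 9.77
tcp_pos: [0.5275, 0.1303, 0.1732]
ee_rot: [[1.0, 0.005, -0.001], [0.005, -1.0, -0.0], [-0.001, 0.0, -1.0]]
wrist_force: [0.8, -0.1, -0.9]
gripper_width: 0.471
gripper_force: 30.0
```

>>> drive_tool([
  [0,0,0,0,0,0,0],
  [0,0,0,0,0,0,0],
  [0,0,0,0,0,0,0],
])

```text
time_s: 10.02
tcp_pos: [0.5274, 0.1315, 0.1732]
ee_rot: [[1.0, -0.002, -0.001], [-0.002, -1.0, -0.0], [-0.001, 0.0, -1.0]]
wrist_force: [0.3, 0.9, -1.0]
gripper_width: 0.473
gripper_force: 30.0
```

Run:
```python
from h import *
s=sense();P=capture("wrist");save(P,"w6.png")
R=np.array(s["ee_rot"]);p=np.array(s["tcp_pos"]);print(s["time_s"],p,s["gripper_width"])
w,uv=cloud(P,np.ones((420,560),bool),s)
t=(w-p)@R
k=(np.hypot(t[:,0],t[:,1])<.035)&(t[:,2]>-.01)&(t[:,2]<.03)
print(np.histogram(t[k][:,2],bins=20,range=(-.01,.03)))
S=search_frame("collar_center",P)[:1];print(S)
img=P["frame"][180:360,180:380,::-1];cv2.imwrite("pics/w6c.png",cv2.resize(img,(800,600)[:1]*1+(720,),interpolation=cv2.INTER_CUBIC)[:600])
```

```text
10.0167 [0.52737905 0.13150607 0.17318227] 0.4733882056392641
(array([ 121,  135,  128,   92,   98,   97,  432, 1724,  271,  228,  223,
        220,  228,  224,  177,  103,    7,    0,    0,    0]), array([-0.01 , -0.008, -0.006, -0.004, -0.002,  0.   ,  0.002,  0.004,
        0.006,  0.008,  0.01 ,  0.012,  0.014,  0.016,  0.018,  0.02 ,
        0.022,  0.024,  0.026,  0.028,  0.03 ]))
[{'xy': [274.6, 253.9], 'p': 0.93}]
```

View pics/w6c.png

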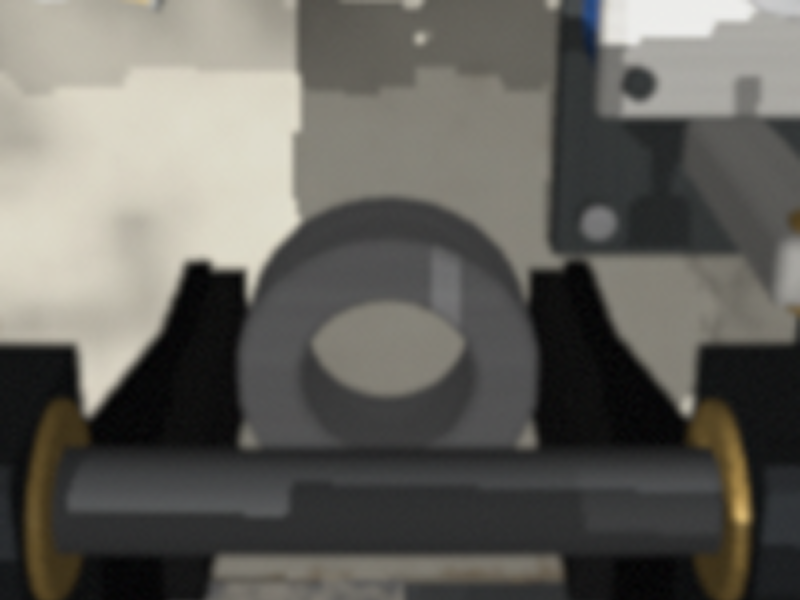

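The crop shows the collar between the jaws, with the red stripe hidden under the bar (image bottom, i.e. the screw toward -x as wanted). Fit its centre in the tool frame.

```bash
python3 - <<'E'
from h import *
from scipy.optimize import least_squares
s=sense();P=capture("wrist")
R=np.array(s["ee_rot"]);p=np.array(s["tcp_pos"])
w,uv=cloud(P,np.ones((420,560),bool),s);t=(w-p)@R
k=(abs(t[:,1])<.03)&(abs(t[:,0])<.035)&(t[:,2]>.002)&(t[:,2]<.0068);m=np.zeros((420,560),np.uint8);m[uv[k][:,1],uv[k][:,0]]=1
q=t[k];print(len(q),np.median(q,0),q.min(0),q.max(0))
A=np.c_[q[:,:2],np.ones(len(q))];print("plane",np.linalg.lstsq(A,q[:,2],rcond=None)[0])
h=p[2]-np.median(q[:,2])
# annulus fit: outer boundary points per angle, inner per angle
def res(c):
    d=np.hypot(q[:,0]-c[0],q[:,1]-c[1])*1000
    return np.maximum(d-21,0)+np.maximum(12-d,0)
for x0 in (-.003,0,.003):
    r=least_squares(res,[x0,0]);print(r.x,r.cost)
E
python3 look.py w7.png
```

```text
2279 [0.00797904 0.00057411 0.0046021 ] [-0.01165498 -0.02944605  0.00200319] [0.01996969 0.029965   0.00678917]
plane [-0.00055323  0.00035224  0.00461836]
[0.00202183 0.00038191] 2871.658796844699
[0.00202187 0.00038191] 2871.6587970823366
[0.00202176 0.0003819 ] 2871.658797125717
10.1667 [0.5274 0.1323 0.1734] jaw yaw -90.00230270851524
0.047 6696 [0.5768 0.0487 0.0498] ((554.9354248046875, 41.25608444213867), (84.03772735595703, 109.06922149658203), 89.8305435180664)
0.089 556 [0.508  0.0434 0.0914] ((536.7052612304688, 41.748600006103516), (21.005573272705078, 82.34390258789062), 89.41634368896484)
0.118 567 [0.5692 0.0424 0.1205] ((569.4556884765625, 41.61140060424805), (15.449041366577148, 19.46905517578125), 0.2414926439523697)
yellow 32
[0.5658 0.0409] -170.8903466215457 0.004356482993013611
red 0 0
top px 662 394 426 166 190
```

Run:
```python
from h import *
from scipy.optimize import least_squares
s=sense();P=capture("wrist")
R=np.array(s["ee_rot"]);p=np.array(s["tcp_pos"])
w,uv=cloud(P,np.ones((420,560),bool),s);t=(w-p)@R
k=(abs(t[:,1])<.019)&(abs(t[:,0])<.035)&(t[:,2]>.003)&(t[:,2]<.0062)
q=t[k]
def res(c):
    d=np.hypot(q[:,0]-c[0],q[:,1]-c[1])*1000
    return np.maximum(d-21,0)+np.maximum(12-d,0)
r=least_squares(res,[0,0]);print(p,r.x,r.cost,np.percentile(q[:,0],[99,100]))
i=q[(abs(q[:,1])<.004)&(q[:,0]>0)][:,0];print("inner edge",np.percentile(i,[0,2]), "outer",i.max())
```

```text
[0.52739114 0.13236295 0.173497  ] [-0.00101546  0.00031499] 0.9378891032449089 [0.01927876 0.01987428]
inner edge [0.00989137 0.01073487] outer 0.019874278828716486
```

>>> drive_tool([
  [0,10,-22,0,0,0,0],
  [0,11,-23,0,0,0,0],
  [0,10,-23,0,0,0,0],
  [0,10,-23,0,0,0,0],
  [0,0,0,0,0,0,0],
])

```text
time_s: 10.68
tcp_pos: [0.5698, 0.0382, 0.1734]
ee_rot: [[1.0, -0.004, 0.0], [-0.004, -1.0, -0.001], [0.0, 0.001, -1.0]]
wrist_force: [0.3, 0.3, -0.7]
gripper_width: 0.47
gripper_force: 30.0
```

>>> drive_tool([
  [0,0,0,0,0,0,0],
  [0,0,0,0,0,0,0],
  [0,0,0,0,0,0,0],
  [0,0,0,0,0,0,0],
])

```text
time_s: 11.02
tcp_pos: [0.5684, 0.0415, 0.1737]
ee_rot: [[1.0, 0.001, 0.0], [0.001, -1.0, 0.0], [0.0, -0.0, -1.0]]
wrist_force: [-0.8, -0.3, -1.6]
gripper_width: 0.471
gripper_force: 30.0
```

```bash
python3 look.py w8.png
```

```text
11.0167 [0.5684 0.0415 0.1737] jaw yaw -89.96248943208847
0.047 5552 [0.5818 0.0409 0.05  ] ((560.6522827148438, 41.1731071472168), (84.24201202392578, 98.51298522949219), 89.85408020019531)
0.089 253 [0.4751 0.0417 0.0928] ((521.861083984375, 42.03923034667969), (19.07938575744629, 111.75083923339844), 88.72249603271484)
0.118 65 [0.5762 0.0409 0.1195] ((576.031982421875, 40.84419250488281), (15.382614135742188, 3.907059669494629), 87.70306396484375)
yellow 0
red 70 [0.473  0.041  0.0936]
top px 135 264 290 222 231
```

View pics/w8.png

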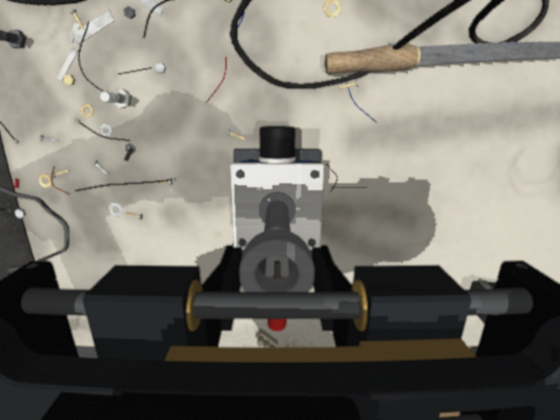

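The shaft passes up under the collar's bore at (277,265), centred, and the red knob at (277,323) is in line. Lowering slowly while watching forces.

>>> drive_tool([
  [0,0,0,-12,0,0,0],
  [0,0,0,-10,0,0,0],
  [0,0,0,-6,0,0,0],
  [0,0,0,-4,0,0,0],
  [0,0,0,0,0,0,0],
])

```text
time_s: 11.48
tcp_pos: [0.568, 0.0405, 0.1403]
ee_rot: [[1.0, -0.001, -0.002], [-0.001, -1.0, -0.001], [-0.002, 0.001, -1.0]]
wrist_force: [-0.1, 0.4, -2.2]
gripper_width: 0.47
gripper_force: 30.0
```

>>> drive_tool([
  [0,0,0,-3,0,0,0],
  [0,0,0,-3,0,0,0],
  [0,0,0,0,0,0,0],
  [0,0,0,0,0,0,0],
])

```text
time_s: 11.82
tcp_pos: [0.5687, 0.0405, 0.1356]
ee_rot: [[1.0, -0.001, 0.0], [-0.001, -1.0, -0.0], [0.0, 0.0, -1.0]]
wrist_force: [-0.3, 0.0, -1.3]
gripper_width: 0.471
gripper_force: 30.0
```

No contact force 8 mm onto the shaft. Continuing.

>>> drive_tool([
  [0,0,0.3,-5,0,0,0],
  [0,0,0,-5,0,0,0],
  [0,0,0,-5,0,0,0],
  [0,0,0,-5,0,0,0],
  [0,0,0,0,0,0,0],
])

```text
time_s: 12.23
tcp_pos: [0.5678, 0.0406, 0.114]
ee_rot: [[1.0, -0.001, -0.003], [-0.001, -1.0, -0.001], [-0.003, 0.001, -1.0]]
wrist_force: [1.1, 0.0, -1.3]
gripper_width: 0.469
gripper_force: 30.0
```

>>> drive_tool([
  [0,0,0,-5,0,0,0],
  [0,0,0,-5,0,0,0],
  [0,0,0,-4,0,0,0],
  [0,0,0,-2,0,0,0],
  [0,0,0,0,0,0,0],
])

```text
time_s: 12.65
tcp_pos: [0.5683, 0.0407, 0.0988]
ee_rot: [[1.0, -0.001, -0.001], [-0.001, -1.0, -0.0], [-0.001, 0.0, -1.0]]
wrist_force: [0.3, 0.3, -2.1]
gripper_width: 0.472
gripper_force: 30.0
```

>>> drive_tool([
  [0,0,0,0,0,0,0],
  [0,0,0,0,0,0,0],
  [0,0,0,0,0,0,0],
  [0,0,0,0,0,0,0],
])

```text
time_s: 12.98
tcp_pos: [0.5688, 0.0409, 0.0998]
ee_rot: [[1.0, -0.001, 0.001], [-0.001, -1.0, 0.0], [0.001, -0.0, -1.0]]
wrist_force: [-0.8, -1.0, -1.5]
gripper_width: 0.474
gripper_force: 30.0
```

Run:
```python
from h import *
s=sense();P=capture("wrist");R=np.array(s["ee_rot"]);p=np.array(s["tcp_pos"]);print(p,s["wrist_force"],s["moment"])
w,uv=cloud(P,np.ones((420,560),bool),s);t=(w-p)@R
k=(np.hypot(t[:,0]+.001,t[:,1])<.02)&(t[:,2]>.002)&(t[:,2]<.007)
print("collar top world z",np.median(w[k],0),k.sum(),np.linalg.lstsq(np.c_[t[k][:,:2],np.ones(k.sum())],t[k][:,2],rcond=None)[0])
a=P["frame"][180:360,180:380]
S=capture("side");b=S["frame"][190:290,210:320];C=capture("scene");c=C["frame"][170:270,195:305]
cv2.imwrite("pics/f1.png",np.hstack([cv2.resize(x,(266,300) if i==0 else (266,242),interpolation=cv2.INTER_CUBIC)[:242] for i,x in enumerate((a,b,c))])[:,:,::-1])
```

```text
[0.5688331  0.04085564 0.09982875] [-0.75708085 -1.01644725 -1.53674655] [-0.10861711  0.08502643 -0.04163601]
collar top world z [0.57608811 0.04132373 0.09527598] 1849 [-0.00281662  0.0018595   0.00458081]
```

View pics/f1.png

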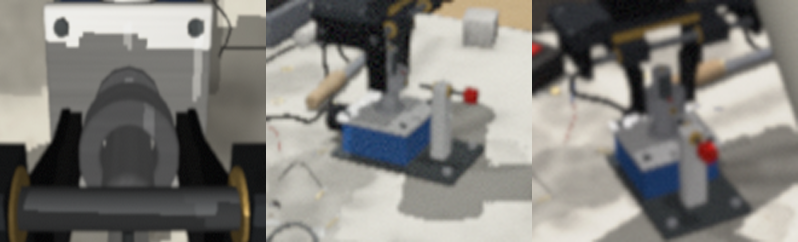

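The collar is round the shaft between the jaws and clear of the boss, with the stripe toward the knob/key in the third panel. It is about 1.3 mm high, so lower slightly, settle and hand in.

>>> drive_tool([
  [0,0,0,-1,0,0,0],
  [0,0,0,0,0,0,0],
  [0,0,0,0,0,0,0],
  [0,0,0,0,0,0,0],
  [0,0,0,0,0,0,0],
])

```text
time_s: 13.55
tcp_pos: [0.5687, 0.0409, 0.0986]
ee_rot: [[1.0, -0.001, 0.0], [-0.001, -1.0, 0.0], [0.0, -0.0, -1.0]]
wrist_force: [0.4, 0.2, -1.5]
gripper_width: 0.475
gripper_force: 30.0
```

>>> drive_tool([
  [0,0,0,0,0,0,0],
  [0,0,0,0,0,0,0],
  [0,0,0,0,0,0,0],
  [0,0,0,0,0,0,0],
  [0,0,0,0,0,0,0],
])

```text
time_s: 13.97
tcp_pos: [0.5687, 0.0409, 0.0986]
ee_rot: [[1.0, -0.001, 0.0], [-0.001, -1.0, 0.0], [0.0, -0.0, -1.0]]
wrist_force: [0.3, 0.8, -0.6]
gripper_width: 0.476
gripper_force: 30.0
```

```bash
python3 -c "
from station import *
s=sense();print(s['tcp_pos'],s['gripper_force'],s['time_s']);print(finish_job())"
```

```text
[0.56868534 0.04085811 0.09856201] 29.999564356257906 13.9667
the job is handed in; nothing more can be done
None
```

I turned the shaft's flat to face the key, then slid the collar on and held it there at 30 N with its screw toward the key tip; I handed the job in at 14.0 s, and no verdict was returned.

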